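# Lock the tiffin carrier's hasp with its push-in shackle

### The arm

A 6-joint arm with a two-finger parallel gripper is mounted at the origin on the work surface. World frame = base frame: x ahead of the robot, y to its left, z up, the work surface at z = 0. Lengths are in mm, angles in rad, forces in N, time in s.
With the tool pointing down it reaches from about 275 to 750 mm from the base axis. Payload 10.2 kg.
Tool frame: the origin (TCP) lies at the very end of the fingers, on their centre line; the grasp point (between the pads) lies 19 mm behind it; z points along the fingers, y is the line along which they close (so a half turn about z gives the same grasp; the last joint's range is limited). The gripper opens to 85 mm and grips with 20 to 120 N. Pads are 22 mm wide; open, the fingers measure 114 mm over their backs; the gripper's body (76 mm by 85 mm) begins 54 mm behind the grasp point. The pads swing forward as they close: fully open they stand 13 mm farther back than shut.
Start: joints at [-1.493, 0.313, 1.498, -0, 1.331, -0.223], TCP at [155.536, -501.438, 231.294] pointing down, gripper open.
Joint ranges: [-2.94, 2.94], [-0.97, 2.17], [0.19, 2.56], [-1.23, 4.37], [0.02, 3.11], [-2.88, 2.88]. Speed limits (rad/s): [2.39, 2.39, 3.01, 3.14, 3.14, 3.14].

### API

Orientations are given as a unit quaternion [w, x, y, z].
In Python, from rig import ctrl, vision gives the robot as it stands. The module is installed in compiled form; this text tells all that it offers.
- The arm moves only by the tool play_rows, never from a script. Its arguments are lists of equal length, an entry for each row: "translation": the shift along the tool's x, y, z in m, a list of three; "rotation": the turn, a rotation vector about the tool's x, y, z in rad, a list of three; "gripper": the gripper's target within -1 to 1 (shut at 1, half-way at 0, fully open at -1). A call has 1 to 10 rows; each row is the pose to reach, as a shift and turn from the pose commanded when the call began, along the tool's axes at that moment; what a row does not reach only later rows make up. A row lasts 1/8 s, in which the tool goes at most 62.5 mm and 10.7 degrees, less where a joint would pass 70% of its speed; a pose out of reach is approached as far as the arm can. A call with a gripper value outside its range is refused whole. The fingers move at their own pace and stop on an object; "force" is the grip in N (left out, the last holds). Time passes only in rows, so rows that repeat a pose let the fingers close. It gives the time, the measured TCP pose, the force, the opening and the grip force at its end, in the units of the state.
- ctrl.sense(): the state, without advancing time (a new reading comes with each control period).
- vision.capture(name): name is "scene" or "top" or "wrist"; returns a dict with "pixels" (420x560x3 uint8, red, green, blue), "vfov" (degrees; the focal length in pixels is half the picture's height over the tangent of half this angle, whatever the lens; pixels are square), "cx", "cy" (the principal point, pixels), "k1" (the pictures are not rectified: a ray, as slopes to the right and down, at radius r is drawn at 1 + k1 r^2 times it, then the intrinsics apply), "rvec" (rotation vector, rad) and "tvec" (3), from world to camera coordinates, as OpenCV has them; the wrist camera has in their place "mount" (4x4, takes a point from camera to tool coordinates, whose origin is the TCP and whose axes are the flange's). Camera axes: x right, y down, z forward; pixel columns grow to the right and rows downward; lengths in mm; the calibration is good to about 2 mm. A picture is of the moment at which its call begins: read the wrist's pose just before it. There is no depth.
- ctrl.finish_job(): hands the job in; it is judged then, once.
The state is a dict: "time_s": time; "joints": joint angles; "dq": joint speeds; "tau": joint torques, N m; "eef_pos": TCP position; "ee_rot": TCP orientation; "force": force on the tool from outside, world axes, zero at the start; "wrist_torque": the same for the moment, N m; "grip_width": opening from 0.0 (shut) to 1.0 (fully open); "grip_force": force on a finger pad.
Only numpy, scipy, OpenCV 4.12 (cv2) and the standard library are available. Lean on these libraries where they do the work, as an engineer would, in place of code of your own. Each camera call takes 0.05 s, during which the arm holds its last target. There are 200 camera calls.

### The job

Take the loose U-shaped shackle out of the white drying block and push both its legs down into the two holes of the lock head on top of the tiffin carrier until the lock clicks and the shackle stays down by itself when you let go. Press gently, never forcing it against the bottom (25 N is already too much), and leave the bento box, jar, saucer and spoon where they are.

Things in the scene. Friction and masses are not known exactly. Their poses are not given: they have to be found in the camera images.
- shackle: Loose U-shaped steel shackle, 92 mm tall, 62 mm over the legs, about 110 g, standing legs down. Origin midway between the leg tips, at tip level; z up, legs at y = +26 and -26 mm. Legs round, 10 mm thick; the last 8 mm taper to a 2 mm point, and from 10 to 21 mm above the tip a notch 2.5 mm deep is cut in the outer side. A half turn about z makes no difference to shackle or lock.
- shackle_grip (a point): Centre of the flat-sided black grip across the top of the shackle, 80 mm above the leg tips; 14 mm thick along x (pinch it here), 36 mm along y, 24 mm high; same axes as the shackle. At the start 86 mm above the counter.
- carrier: Round steel tiffin carrier, 144 mm diameter, does not move; origin at the centre of its underside, z up. A brass lock head (36 mm along x, 86 mm along y, 60 mm high) stands on its lid, top at 165 mm. Push force on a shackle in it: an ejector spring gives 3.5 N when first met (tip depth 15 to 30 mm), growing over 21 mm to 7 N; the sprung pawls add 2 to 5 N just before the click.
- lock_top (a point): Middle of the lock head's top face, z up. Two upright round holes, 12.4 mm wide, at y = +26 and -26 mm; a 16 mm wide, 3 mm thick strap lies between. Hidden pawls snap into the leg notches at a tip depth of 34 to 49 mm, new each time; a rigid floor is 2 mm deeper, so a push of 14 N is past the click. Let go after it, the shackle stays; before it, it springs back up to 15 to 30 mm and may lean.
- stand: Fixed white plastic drying block 50 mm (x) by 90 mm (y) by 36 mm high, origin at the centre of its underside; the shackle's legs stand 30 mm deep in two loose holes at y = +26 and -26 mm of it.
- bento: Bystander: blue plastic bento box with four clip latches, 121 x 184 x 62 mm, origin at the centre of its underside.
- jar: Bystander: glass jar with a twist cap, 70 mm diameter, 110 mm tall, origin at the centre of its underside.
- saucer: Bystander: white ceramic saucer, 116 mm diameter, 18 mm high, origin at the centre of its underside.
- spoon: Bystander: green spoon lying on the counter, about 200 mm long, handle to its -x, origin at its underside.

How it is judged (in metres and radians):
On the way:
1. both legs of the shackle have entered the lock's holes (z of shackle in the frame of lock_top below -0.006 m and horizontal distance between shackle and lock_top below 0.006 m and angle between shackle's own z axis and vertical below 0.2 rad and angle between the y axis of shackle and the y axis of lock_top, either way round below 0.2 rad), for 0.05 s.
At the end, for the whole second after the job is handed in: The shackle, let go and at rest, stays in the lock: leg tips more than 32 mm below the lock's top face (which only a clicked lock holds), midpoint within 6 mm of the lock's middle, upright within 0.12 rad, its legs in line with the holes within 0.2 rad (z of shackle in the frame of lock_top below -0.032 m and horizontal distance between shackle and lock_top below 0.006 m and angle between shackle's own z axis and vertical below 0.12 rad and angle between the y axis of shackle and the y axis of lock_top, either way round below 0.2 rad and linear speed of shackle below 0.02 m/s); the robot touches nothing.
It fails at once if the shackle is pressed on the tiffin carrier or its lock with 25 N or more (contact force between shackle and carrier above 25 N).
It fails at once if the bento box, jar, saucer or spoon is moved by more than 15 mm (distance of any of bento, jar, saucer, spoon from where it was at the start of the episode above 0.015 m).
It also fails if it takes over 48 s, if anything falls off the work surface, if the arm or the gripper's body presses on something with over 40 N, if the wrist force passes 120 N, or if a joint passes its speed limit or range.

## Working session

There is one attempt and no reset: what is moved stays moved. The work goes in short steps, Python scripts to look and compute and a tool call to move; the robot and the scene stay as the last step left them, time stands still between calls to the robot, and variables do not carry over. Pictures are saved under pics/ and viewed, at most 10 in all, crops included, and the job is handed in when it is done.

Besides the shell and the picture viewer there is one more tool, called after "Emit:" in YAML: its name, and indented under it one key for each argument. play_rows: Moves the arm, as the interface text tells. Its arguments: {"type":"object","properties":{"translation":{"type":"array"},"rotation":{"type":"array"},"gripper":{"type":"array"},"force":{"type":"number"}},"required":["translation","rotation","gripper"]}

```bash
mkdir -p pics
cat > h.py <<'E'
import numpy as np, cv2
from rig import ctrl, vision
from scipy.spatial.transform import Rotation as R
def K(c):
    f=c["pixels"].shape[0]/2/np.tan(np.radians(c["vfov"])/2)
    return np.array([[f,0,c["cx"]],[0,f,c["cy"]],[0,0,1.]]), np.array([c["k1"],0,0,0,0])
def pose(c,s=None):
    if "rvec" in c:
        Rm=R.from_rotvec(np.ravel(c["rvec"])).as_matrix(); return Rm.T, -Rm.T@np.ravel(c["tvec"])
    q=s["ee_rot"]; T=R.from_quat([q[1],q[2],q[3],q[0]]).as_matrix(); m=np.array(c["mount"])
    return T@m[:3,:3], T@m[:3,3]+np.array(s["eef_pos"])
def ray(c,uv,s=None):
    k,d=K(c); p=cv2.undistortPoints(np.array([[uv]],float),k,d)[0,0]
    Rw,o=pose(c,s); return o, Rw@np.array([p[0],p[1],1])
def onz(c,uv,z,s=None):
    o,v=ray(c,uv,s); return o+v*(z-o[2])/v[2]
def proj(c,P,s=None):
    k,d=K(c); Rw,o=pose(c,s); q=(np.atleast_2d(P)-o)@Rw
    return cv2.projectPoints(q,np.zeros(3),np.zeros(3),k,d)[0][:,0]
def save(c,n): cv2.imwrite("pics/"+n,c["pixels"][:,:,::-1])
E
python3 - <<'E'
from h import *
s=ctrl.sense(); print(s)
a=vision.capture("scene");b=vision.capture("top");c=vision.capture("wrist")
for x,n in((a,"s"),(b,"t"),(c,"w")): print({k:v for k,v in x.items() if k!="pixels"}); print(pose(x,s)[1])
im=np.vstack([np.hstack([a["pixels"],b["pixels"]])])
cv2.imwrite("pics/0.png",cv2.resize(b["pixels"][:,:,::-1],(800,600),interpolation=2))
cv2.imwrite("pics/1.png",cv2.resize(a["pixels"][:,:,::-1],(800,600),interpolation=2))
E
```

```text
{'time_s': 0.0, 'joints': array([-1.49340846e+00,  3.13434224e-01,  1.49847531e+00, -9.09183457e-06,
        1.33098337e+00, -2.23417678e-01]), 'dq': array([-0.00093941, -0.00193933,  0.00121982, -0.00014482,  0.00045592,
        0.00137213]), 'tau': array([ 1.31605288e-03, -4.12265611e+01, -2.59742653e+01, -1.28645052e-04,
        4.15742790e-03, -5.83908005e-06]), 'eef_pos': array([ 155.50812213, -501.15929022,  230.72875864]), 'ee_rot': array([-6.48712128e-04,  9.88710437e-01,  1.49837410e-01,  4.30230892e-05]), 'force': array([ 0.74672644,  0.23796184, -0.02302443]), 'wrist_torque': array([-0.03424572, -0.00685825,  0.01159648]), 'grip_force': 0.0, 'grip_width': 0.9970598596583791}
{'vfov': 42.47401548267162, 'cx': 272.3744086607727, 'cy': 208.05147207693437, 'k1': 0.039524200359987424, 'rvec': array([ 1.16179201,  2.47201969, -0.86512221]), 'tvec': array([ 395.10761846, -282.80972696, 1603.33678705])}
[1186.18846783  479.29772121 1081.67039239]
{'vfov': 54.01432437463873, 'cx': 278.16935509867557, 'cy': 203.83126846079753, 'k1': -0.07201757427019327, 'rvec': array([ 2.08452272, -2.10999789,  0.26066773]), 'tvec': array([ 11.63730397, 610.51199322, 795.4598093 ])}
[404.17135722  11.91542534 917.67105521]
{'vfov': 63.68434199444495, 'cx': 281.4053045583583, 'cy': 209.74111872205262, 'k1': 0.0020625412930919493, 'mount': array([[-1.47987940e-04, -9.66408761e-01, -2.57009891e-01,
         6.50920005e+01],
       [ 9.99999903e-01, -3.65210162e-05, -4.38479995e-04,
         2.84209952e-01],
       [ 4.14364647e-04, -2.57009931e-01,  9.66408673e-01,
        -1.42411210e+02],
       [ 0.00000000e+00,  0.00000000e+00,  0.00000000e+00,
         1.00000000e+00]])}
[ 217.77710747 -482.32904535  373.15767948]
```

View pics/0.png

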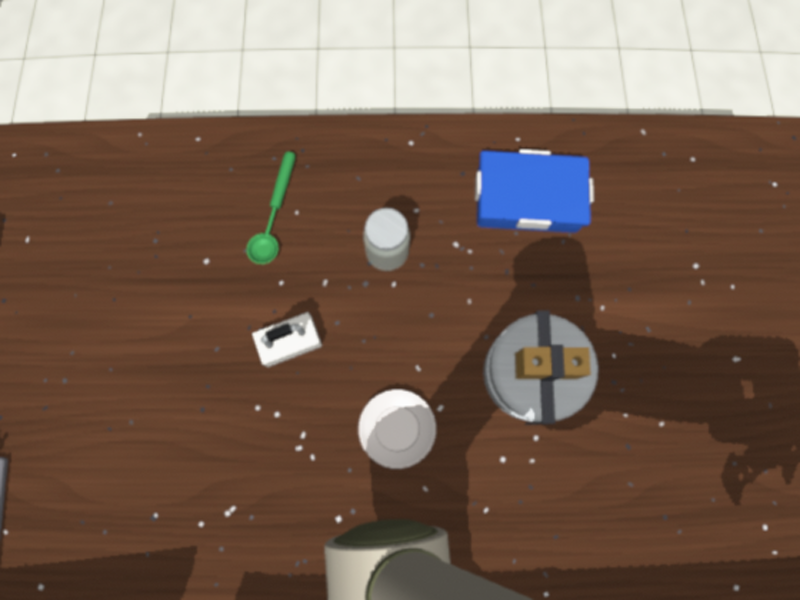

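View pics/1.png

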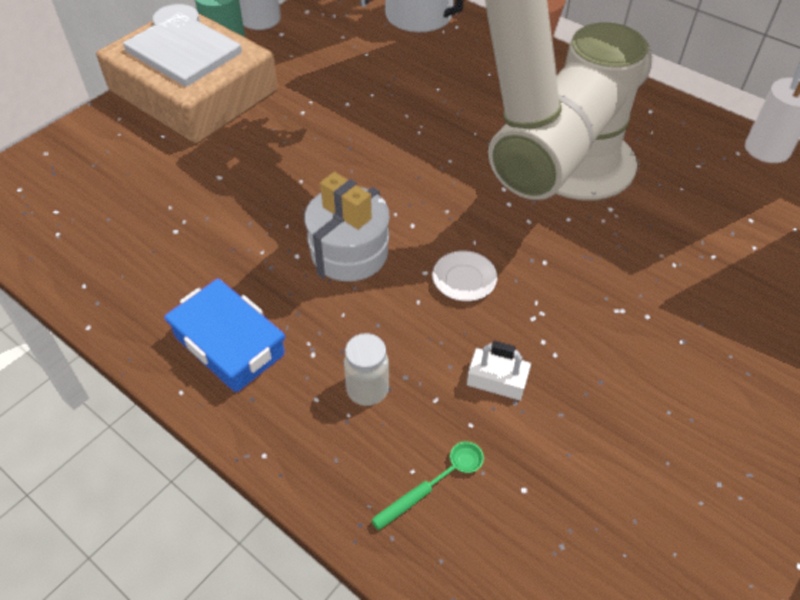

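The top view shows the shackle's black grip near (195,232) native pixels in the white block. The lock holes are near (375,253) and (403,253). The scene view agrees, and the path from the block to the lock is clear at height.

Run:
```python
from h import *
c=vision.capture("top"); im=c["pixels"].astype(int)
def blobs(m,box):
    M=np.zeros(m.shape,np.uint8); x0,y0,x1,y1=box; M[y0:y1,x0:x1]=m[y0:y1,x0:x1]
    n,l,st,ce=cv2.connectedComponentsWithStats(M); return sorted([(st[i,4],ce[i].round(1),cv2.minAreaRect(np.argwhere(l==i)[:,::-1].astype(np.float32))) for i in range(1,n)],key=lambda t:-t[0])[:3]
dark=im.max(2)<60
g=blobs(dark,(180,215,222,255))[0]; print(g)
st=blobs(im.min(2)>170,(170,210,230,262))[0]; print(st)
print("grip",onz(c,g[1],95)); bx=cv2.boxPoints(g[2]); print([onz(c,p,98).round() for p in bx])
br=(im[...,0]-im[...,2]>60)&(im[...,0]>120)
print(blobs(br,(350,235,425,270)))
for p in ((375.5,253),(403,253)): print(onz(c,p,165))
a=vision.capture("scene"); ia=a["pixels"].astype(int)
g=blobs(ia.max(2)<60,(335,235,370,255))[0]; print(g)
o1,v1=ray(c,blobs(dark,(180,215,222,255))[0][1]);o2,v2=ray(a,g[1])
A=np.c_[v1,-v2]; t=np.linalg.lstsq(A,o2-o1,rcond=None)[0]; print("tri",o1+v1*t[0],o2+v2*t[1])
```

```text
(np.int32(98), array([194.7, 232.6]), ((194.7938232421875, 232.53610229492188), (6.092077732086182, 16.042469024658203), 66.03751373291016))
(np.int32(744), array([200.5, 239.2]), ((200.15000915527344, 237.45001220703125), (24.349536895751953, 42.37451934814453), 71.56504821777344))
grip [547.31680699 174.22424602  95.        ]
[array([546., 191.,  98.]), array([559., 161.,  98.]), array([548., 156.,  98.]), array([535., 185.,  98.])]
[(np.int32(307), array([375.9, 252.8]), ((376.0, 252.5), (19.0, 18.0), 90.0)), (np.int32(270), array([403.3, 252.9]), ((403.5, 253.0), (18.0, 17.0), 90.0))]
[ 493.12188384 -172.73443945  165.        ]
[ 492.25688727 -223.99325163  165.        ]
(np.int32(70), array([351.2, 246.1]), ((351.30279541015625, 245.99082946777344), (14.5589599609375, 5.172262191772461), 16.699243545532227))
tri [549.3193512  176.49487767  83.49118039] [551.10589439 173.62023998  83.23488898]
```

Emit:
play_rows:
  translation:
    - [0.041,-0.019,-0.0035]
    - [0.082,-0.038,-0.007]
    - [0.124,-0.057,-0.0105]
    - [0.165,-0.076,-0.014]
    - [0.206,-0.095,-0.0175]
    - [0.247,-0.114,-0.021]
    - [0.288,-0.133,-0.0245]
    - [0.33,-0.152,-0.028]
    - [0.371,-0.171,-0.0315]
    - [0.412,-0.19,-0.035]
  rotation:
    - [0,0,-0.125]
    - [0,0,-0.25]
    - [0,0,-0.375]
    - [0,0,-0.5]
    - [0,0,-0.625]
    - [0,0,-0.75]
    - [0,0,-0.875]
    - [0,0,-1.0]
    - [0,0,-1.125]
    - [0,0,-1.25]
  gripper: [-1,-1,-1,-1,-1,-1,-1,-1,-1,-1]

```text
time_s: 1.5
eef_pos: [493.7, -196.7, 266.4]
ee_rot: [-0.0, 0.713, 0.702, -0.0]
force: [0.7, -0.8, -0.1]
grip_width: 0.996
grip_force: 0.0
```

Emit:
play_rows:
  translation:
    - [0,0,0]
    - [0,0,0]
    - [0,0,0]
  rotation:
    - [0,0,0]
    - [0,0,0]
    - [0,0,0]
  gripper: [-1,-1,-1]

```text
time_s: 1.88
eef_pos: [492.1, -198.6, 266.2]
ee_rot: [-0.0, 0.715, 0.699, -0.0]
force: [0.5, -0.3, -0.1]
grip_width: 1.0
grip_force: 0.0
```

```bash
cat >> h.py <<'E'
def rel(s,P,yaw):
    "tool-frame shift (m) and z-turn to put TCP at P (mm) with tool y at world angle yaw (mod pi)"
    q=s["ee_rot"]; T=R.from_quat([q[1],q[2],q[3],q[0]]).as_matrix()
    d=T.T@(np.array(P)-s["eef_pos"])/1e3
    y=np.arctan2(T[1,1],T[0,1]); dy=(yaw-y+np.pi/2)%np.pi-np.pi/2
    return d.round(4), round(-dy,4), "yaw",y.round(4),"tilt",T[:2,2].round(4)
E
python3 - <<'E'
from h import *
s=ctrl.sense(); c=vision.capture("wrist"); print(s["time_s"],s["eef_pos"],s["joints"],rel(s,[548,174,250],.41))
np.savez("lock.npz",px=c["pixels"],e=s["eef_pos"],q=s["ee_rot"])
print(proj(c,[[493,-172.5,165],[492.4,-224,165]],s))
cv2.imwrite("pics/2.png",c["pixels"][:,:,::-1])
E
```

```text
1.875 [ 492.12796607 -198.63952008  266.23729111] [-6.04485313e-01  3.02763746e-01  1.41993410e+00 -1.75121645e-04
  1.41916419e+00 -5.82585398e-01] (array([0.3738, 0.0477, 0.0162]), np.float64(-0.4319), 'yaw', np.float64(-0.0219), 'tilt', array([-0.0003,  0.    ]))
[[281.51507087 174.88191906]
 [282.20786356 241.73088821]]
```

View pics/2.png

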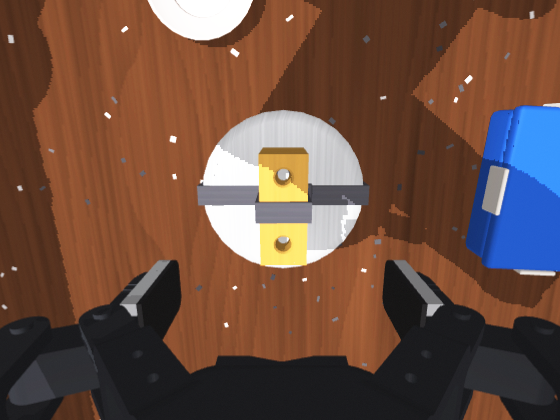

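The wrist view shows both holes from near, at about (283,175) and (282,243), close to the predicted points. Next I measure them exactly and go to the shackle.

Run:
```python
from h import *
z=np.load("lock.npz"); c=vision.capture("wrist"); s=dict(eef_pos=z["e"],ee_rot=z["q"]); im=z["px"].astype(int)
br=(im[...,0]-im[...,2]>90)&(im[...,0]>150)
P=[]
for (u,v) in((283,175),(282,243)):
    M=(~br[v-14:v+15,u-14:u+15]).astype(np.uint8); n,l,st,ce=cv2.connectedComponentsWithStats(M)
    i=l[14,14] or np.argmin([np.hypot(*(ce[k]-14))+100*(k==0) for k in range(n)])
    k=np.array(ce[i])+[u-14,v-14]; print(k,st[i]); 
    x,y,w,h,_=st[i]; m=np.array([u-14+x+w/2-.5,v-14+y+h/2-.5]); P.append(onz(c,m,165,s)); print(P[-1])
P=np.array(P); d=P[0]-P[1]; print("c",P.mean(0),"len",np.hypot(*d[:2]),"yaw",np.arctan2(-d[0],d[1]))
```

```text
[282.48947368 175.78947368] [  6   8  17  16 190]
[ 494.05271016 -173.70770701  165.        ]
[281.6962963  242.56296296] [  8   8  14  14 135]
[ 492.59287968 -225.44316332  165.        ]
c [ 493.32279492 -199.57543517  165.        ] len 51.7560483923245 yaw -0.028209729462598553
```

Emit:
play_rows:
  translation:
    - [0.04,0.005,0]
    - [0.08,0.01,0]
    - [0.12,0.015,0]
    - [0.16,0.02,0]
    - [0.2,0.025,0]
    - [0.24,0.03,0]
    - [0.28,0.036,0.008]
    - [0.32,0.042,0.016]
    - [0.36,0.046,0.03]
    - [0.373,0.048,0.04]
  rotation:
    - [0,0,-0.05]
    - [0,0,-0.1]
    - [0,0,-0.15]
    - [0,0,-0.2]
    - [0,0,-0.25]
    - [0,0,-0.3]
    - [0,0,-0.35]
    - [0,0,-0.4]
    - [0,0,-0.43]
    - [0,0,-0.43]
  gripper: [-1,-1,-1,-1,-1,-1,-1,-1,-1,-1]

```text
time_s: 3.22
eef_pos: [548.0, 175.3, 225.6]
ee_rot: [-0.0, 0.548, 0.837, -0.0]
force: [0.2, 0.0, -0.4]
grip_width: 1.0
grip_force: 0.0
```

Emit:
play_rows:
  translation:
    - [0,0,0]
    - [0,0,0]
    - [0,0,0]
  rotation:
    - [0,0,0]
    - [0,0,0]
    - [0,0,0]
  gripper: [-1,-1,-1]

```text
time_s: 3.6
eef_pos: [548.5, 173.0, 227.0]
ee_rot: [0.0, 0.549, 0.836, 0.0]
force: [-0.4, -0.3, -0.9]
grip_width: 1.001
grip_force: 0.0
```

Run:
```python
from h import *
s=ctrl.sense(); c=vision.capture("wrist"); print(s["time_s"],s["eef_pos"])
np.savez("sh.npz",px=c["pixels"],e=s["eef_pos"],q=s["ee_rot"])
print(proj(c,[[548,174,98]],s))
cv2.imwrite("pics/3.png",c["pixels"][:,:,::-1])
```

```text
3.6 [548.4796588  173.02270717 226.95449594]
[[280.94215991 199.57448783]]
```

View pics/3.png

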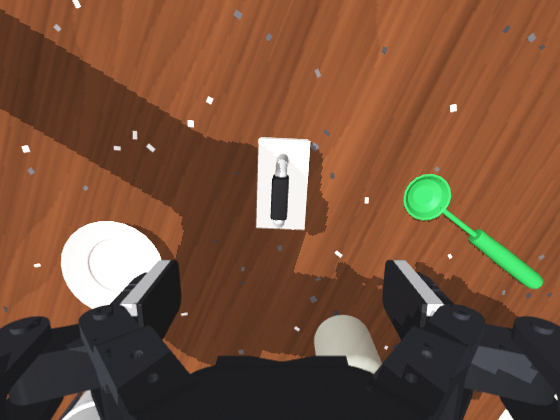

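The wrist view shows the black grip at about (280,199), upright in the picture, so the yaw is nearly right. The jar and spoon are well clear of the fingers.

```bash
cat > m.py <<'E'
from h import *
def grip(c,im,s,z,box=(262,150,298,240)):
    x0,y0,x1,y1=box; M=(im[y0:y1,x0:x1].max(2)<60).astype(np.uint8)
    n,l,st,ce=cv2.connectedComponentsWithStats(M); i=1+np.argmax(st[1:,4])
    r=cv2.minAreaRect((np.argwhere(l==i)[:,::-1]+[x0,y0]).astype(np.float32)); b=cv2.boxPoints(r)
    W=np.array([onz(c,p,z,s) for p in b]); e=[W[1]-W[0],W[2]-W[1]]; e.sort(key=lambda v:-np.hypot(*v[:2])); d=e[0]
    if d[1]<0:d=-d
    return r,W.mean(0),np.hypot(*e[0][:2]),np.hypot(*e[1][:2]),np.arctan2(-d[0],d[1])
E
python3 - <<'E'
from m import *
z=np.load("sh.npz"); c=vision.capture("wrist"); s=dict(eef_pos=z["e"],ee_rot=z["q"]); im=z["px"].astype(int)
r=grip(c,im,s,98); print(r)
st=(im.min(2)>180).astype(np.uint8); n,l,sta,ce=cv2.connectedComponentsWithStats(st); i=l[160,265]; q=cv2.minAreaRect(np.argwhere(l==i)[:,::-1].astype(np.float32)); print(q,onz(c,q[0],36,s))
s=ctrl.sense(); print(rel(s,[r[1][0],r[1][1],67],r[4]))
E
```

```text
(((278.9659729003906, 197.2484588623047), (15.574828147888184, 44.000022888183594), 2.6025619506835938), array([545.84371923, 174.8607191 ,  98.        ]), np.float64(37.08999793217991), np.float64(12.59244686819649), np.float64(0.3561967544420787))
((281.96832275390625, 183.16517639160156), (51.988712310791016, 90.61161804199219), 2.726310968399048) [548.08116856 176.49380777  36.        ]
(array([ 0.0024, -0.0018,  0.1597]), np.float64(0.0528), 'yaw', np.float64(0.409), 'tilt', array([0.0007, 0.    ]))
```

Emit:
play_rows:
  translation:
    - [0.001,-0.001,0.03]
    - [0.002,-0.002,0.06]
    - [0.002,-0.002,0.09]
    - [0.002,-0.002,0.12]
    - [0.002,-0.002,0.145]
    - [0.002,-0.002,0.159]
    - [0.002,-0.002,0.159]
    - [0.002,-0.002,0.159]
  rotation:
    - [0,0,0.02]
    - [0,0,0.04]
    - [0,0,0.05]
    - [0,0,0.05]
    - [0,0,0.05]
    - [0,0,0.05]
    - [0,0,0.05]
    - [0,0,0.05]
  gripper: [-1,-1,-1,-1,-1,-1,-1,-1]

```text
time_s: 4.7
eef_pos: [546.2, 175.1, 68.4]
ee_rot: [0.001, 0.569, 0.822, 0.001]
force: [0.0, -0.6, -0.5]
grip_width: 0.998
grip_force: 0.0
```

Emit:
play_rows:
  translation:
    - [0,0,0]
    - [0,0,0]
    - [0,0,0]
    - [0,0,0]
    - [0,0,0]
    - [0,0,0]
    - [0,0,0]
    - [0,0,0]
  rotation:
    - [0,0,0]
    - [0,0,0]
    - [0,0,0]
    - [0,0,0]
    - [0,0,0]
    - [0,0,0]
    - [0,0,0]
    - [0,0,0]
  gripper: [0,0.5,1,1,1,1,1,1]
  force: 70

```text
time_s: 5.7
eef_pos: [546.2, 175.3, 67.6]
ee_rot: [0.001, 0.569, 0.822, 0.001]
force: [5.1, 2.2, 0.4]
grip_width: 0.152
grip_force: 68.4
```

Emit:
play_rows:
  translation:
    - [0,0,-0.01]
    - [0,0,-0.025]
    - [0,0,-0.045]
    - [0,0,-0.075]
    - [0,0,-0.11]
    - [0,0,-0.145]
    - [0,0,-0.175]
    - [0,0,-0.19]
    - [0,0,-0.19]
    - [0,0,-0.19]
  rotation:
    - [0,0,0]
    - [0,0,0]
    - [0,0,0]
    - [0,0,0]
    - [0,0,0]
    - [0,0,0]
    - [0,0,0]
    - [0,0,0]
    - [0,0,0]
    - [0,0,0]
  gripper: [1,1,1,1,1,1,1,1,1,1]

```text
time_s: 6.95
eef_pos: [545.0, 175.0, 255.7]
ee_rot: [-0.001, 0.569, 0.822, -0.001]
force: [-0.1, -0.2, -1.5]
grip_width: 0.151
grip_force: 68.9
```

Run:
```python
from h import *
s=ctrl.sense(); print(s["time_s"],s["eef_pos"],s["force"],s["grip_width"]); print(rel(s,[493.3,-199.5,258],-.025))
c=vision.capture("wrist"); cv2.imwrite("pics/4.png",c["pixels"][:,:,::-1])
```

```text
6.95 [545.02928287 175.00039532 255.74246145] [-0.0961379  -0.20944351 -1.50957633] 0.15051305200139303
(array([-0.3323, -0.1803, -0.002 ]), np.float64(0.385), 'yaw', np.float64(0.36), 'tilt', array([-0.0028, -0.0004]))
```

View pics/4.png

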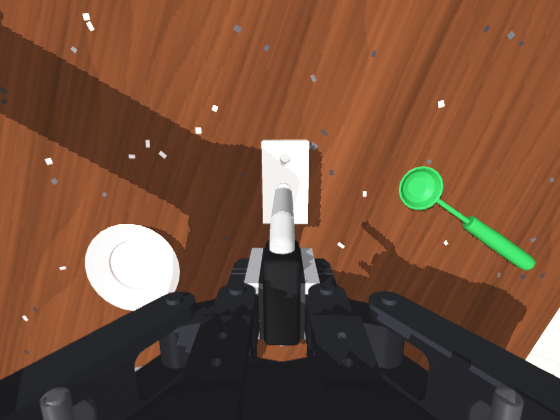

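The shackle is in the grip and clear of the block, with its near leg's tip at about (285,187). Next I carry it over the lock.

Emit:
play_rows:
  translation:
    - [-0.034,-0.018,-0.002]
    - [-0.068,-0.037,-0.004]
    - [-0.102,-0.055,-0.006]
    - [-0.136,-0.074,-0.006]
    - [-0.17,-0.092,-0.006]
    - [-0.204,-0.11,-0.006]
    - [-0.238,-0.129,-0.006]
    - [-0.272,-0.147,-0.006]
    - [-0.306,-0.166,-0.006]
    - [-0.332,-0.18,-0.006]
  rotation:
    - [0,0,0.04]
    - [0,0,0.08]
    - [0,0,0.12]
    - [0,0,0.16]
    - [0,0,0.2]
    - [0,0,0.24]
    - [0,0,0.28]
    - [0,0,0.32]
    - [0,0,0.36]
    - [0,0,0.387]
  gripper: [1,1,1,1,1,1,1,1,1,1]

```text
time_s: 8.25
eef_pos: [493.4, -200.3, 262.2]
ee_rot: [-0.001, 0.717, 0.697, -0.0]
force: [0.3, -0.6, -1.0]
grip_width: 0.152
grip_force: 68.8
```

Emit:
play_rows:
  translation:
    - [0,0,0]
    - [0,0,0]
    - [0,0,0]
    - [0,0,0]
  rotation:
    - [0,0,0]
    - [0,0,0]
    - [0,0,0]
    - [0,0,0]
  gripper: [1,1,1,1]

```text
time_s: 8.75
eef_pos: [494.2, -198.4, 263.3]
ee_rot: [-0.0, 0.716, 0.698, 0.0]
force: [0.9, 0.1, -1.4]
grip_width: 0.152
grip_force: 68.8
```

Run:
```python
from h import *
s=ctrl.sense(); print(s["time_s"],s["eef_pos"],s["force"],s["grip_width"]); print(rel(s,[493.3,-199.5,258],-.028))
np.save("s5.npy",s,allow_pickle=True)
C={n:vision.capture(n) for n in("wrist","scene","top")}; np.save("c5.npy",C,allow_pickle=True)
w=C["wrist"]["pixels"][100:300,180:380]; a=C["scene"]
u=proj(a,[[493,-199,200]])[0].astype(int); print(u)
t=C["top"]; v=proj(t,[[493,-199,200]])[0].astype(int); print(v)
f=lambda x,k:cv2.resize(x,None,fx=k,fy=k,interpolation=0)
A=f(a["pixels"][u[1]-50:u[1]+50,u[0]-50:u[0]+50],4);W=f(w,2)
cv2.imwrite("pics/5.png",np.hstack([A,W])[:,:,::-1])
```

```text
8.75 [ 494.19727127 -198.42380148  263.31311703] [ 0.9220908   0.07705668 -1.43973496] 0.15181117502103791
(array([-0.0011, -0.0009,  0.0053]), np.float64(0.002), 'yaw', np.float64(-0.026), 'tilt', array([0.    , 0.0001]))
[241 120]
[394 250]
```

View pics/5.png

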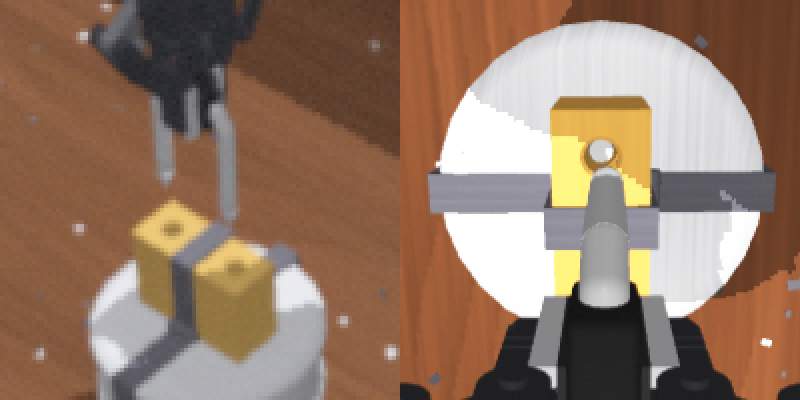

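The left crop (scene) shows both leg tips above the two holes, at native (232.7,115) and (248.5,124.2). The right crop (wrist) shows the near hole at (280.5,177) and the near tip at about (282.5,184.5).

Run:
```python
from h import *
C=np.load("c5.npy",allow_pickle=True).item(); s=np.load("s5.npy",allow_pickle=True).item(); w=C["wrist"]; a=C["scene"]
zt=s["eef_pos"][2]-61.6
im=w["pixels"].astype(int); br=(im[...,0]-im[...,2]>70)&(im[...,0]>120)
# leg edges per row
for v in (186,188,190,195,200,205,210,220,230,240):
    r=np.where(~br[v,262:304])[0]+262; 
    g=(im[v,:,0]-im[v,:,2]<40); seg=[u for u in range(266,300) if g[u]]; print(v,seg[0] if seg else None,seg[-1] if seg else None)
hole=onz(w,(280.5,176.7),165,s); tip=onz(w,(282.5,184.5),zt,s); print("wrist hole",hole,"tip",tip)
for t in ((232.75,115),(248.5,124.2)): print("sc tip",onz(a,t,zt))
for t in ((234,127.2),(250,136.7)): print("sc hole",onz(a,t,165))
T=s["eef_pos"]; y=-.026
for k in(26,-26): print("expected tip", T[0]-k*np.sin(y),T[1]+k*np.cos(y))
```

```text
186 277 289
188 276 290
190 276 290
195 275 291
200 274 291
205 266 299
210 266 299
220 266 299
230 270 293
240 270 294
wrist hole [ 494.46063691 -173.11392631  165.        ] tip [ 495.78190012 -171.93649522  201.71311703]
sc tip [ 492.56933866 -227.00001815  201.71311703]
sc tip [ 492.63313924 -176.52267177  201.71311703]
sc hole [ 494.41031556 -224.29116196  165.        ]
sc hole [ 494.41543561 -172.06813308  165.        ]
expected tip 494.8731951135543 -172.43258898798672
expected tip 493.52134743373915 -224.41501397807906
```

Emit:
play_rows:
  translation:
    - [0,-0.001,0.008]
    - [-0.001,-0.001,0.016]
    - [-0.001,-0.001,0.024]
    - [-0.001,-0.001,0.03]
    - [-0.001,-0.001,0.03]
    - [-0.001,-0.001,0.03]
    - [-0.001,-0.001,0.03]
  rotation:
    - [0,0,0]
    - [0,0,0]
    - [0,0,0]
    - [0,0,0]
    - [0,0,0]
    - [0,0,0]
    - [0,0,0]
  gripper: [1,1,1,1,1,1,1]

```text
time_s: 9.78
eef_pos: [493.1, -200.1, 233.6]
ee_rot: [0.0, 0.717, 0.698, 0.0]
force: [-0.1, 0.5, -1.6]
grip_width: 0.152
grip_force: 68.8
```

Run:
```python
from h import *
s=ctrl.sense(); print(s["time_s"],s["eef_pos"],s["force"],s["grip_width"])
C={n:vision.capture(n) for n in("wrist","scene")}
f=lambda x,k:cv2.resize(x,None,fx=k,fy=k,interpolation=0)
A=f(C["scene"]["pixels"][90:150,215:275],6)[:, :];W=f(C["wrist"]["pixels"][150:240,236:326],4)
print(proj(C["scene"],[[493.3,-199.5,165]]))
cv2.imwrite("pics/6.png",np.hstack([A,W])[:,:,::-1])
```

```text
9.775 [ 493.13186423 -200.0507618   233.58270446] [-0.09459391  0.54754031 -1.57770134] 0.1516097132340071
[[241.83784096 131.42881136]]
```

View pics/6.png

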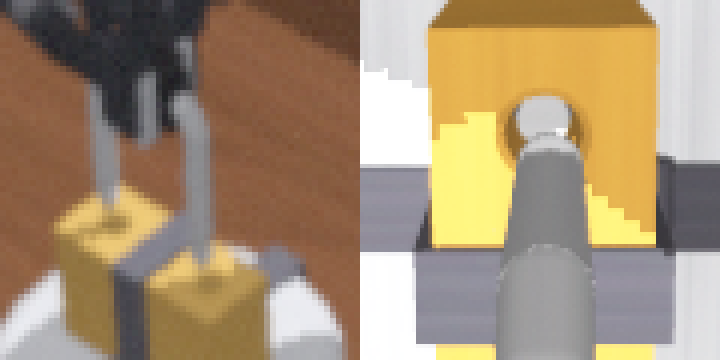

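Both views now show the tips just above the holes. In the wrist crop, the bright crescent at y 133–152 is the notch's lower ledge, 10 mm above the tip. The leg centre at that height is therefore about (551,166) in the crop, and the hole centre is (543,133).

Run:
```python
from h import *
s=ctrl.sense(); c=vision.capture("wrist"); a=vision.capture("scene"); print(s["eef_pos"])
zt=s["eef_pos"][2]-61.6
n=lambda x,y:(236+(x-360)/4-.4,150+y/4-.4)
im=c["pixels"].astype(int); print(im[182:200,283].tolist())
h=onz(c,n(543,134),165,s); e=onz(c,n(550,134),zt+10,s); l=e-[0,5,0]; print("hole",h,"leg",l,"d",h-l)
m=lambda x,y:(215+x/6-.4,90+y/6-.4)
for t,hh in(((110,207),(113,219)),((203,266),(211,280))): print("scene d",onz(a,m(*hh),165)-onz(a,m(*t),zt))
```

```text
[ 493.09648211 -200.03161859  233.50055573]
[[207, 206, 206], [180, 181, 181], [201, 201, 203], [209, 208, 210], [209, 208, 208], [158, 157, 158], [134, 133, 133], [133, 132, 132], [133, 132, 132], [134, 133, 133], [133, 133, 132], [132, 132, 132], [133, 132, 133], [133, 132, 132], [132, 132, 132], [133, 133, 133], [133, 133, 133], [133, 133, 133]]
hole [ 494.01658884 -173.94215803  165.        ] leg [ 495.10206281 -175.86415551  181.90055573] d [ -1.08547396   1.92199748 -16.90055573]
scene d [-0.74325257  0.40261873 -6.90055573]
scene d [-1.22480471  2.85277041 -6.90055573]
```

Emit:
play_rows:
  translation:
    - [0.001,-0.0005,0]
    - [0.002,-0.001,0]
    - [0.002,-0.001,0.002]
    - [0.002,-0.001,0.004]
    - [0.002,-0.001,0.006]
    - [0.002,-0.001,0.008]
    - [0.002,-0.001,0.0085]
    - [0.002,-0.001,0.009]
    - [0.002,-0.001,0.0095]
    - [0.002,-0.001,0.01]
  rotation:
    - [0,0,0]
    - [0,0,0]
    - [0,0,0]
    - [0,0,0]
    - [0,0,0]
    - [0,0,0]
    - [0,0,0]
    - [0,0,0]
    - [0,0,0]
    - [0,0,0]
  gripper: [1,1,1,1,1,1,1,1,1,1]

```text
time_s: 11.22
eef_pos: [492.1, -198.0, 223.3]
ee_rot: [0.0, 0.717, 0.698, 0.0]
force: [0.5, 0.2, -1.6]
grip_width: 0.15
grip_force: 68.8
```

Emit:
play_rows:
  translation:
    - [0,0,0.0005]
    - [0,0,0.001]
    - [0,0,0.0015]
    - [0,0,0.002]
    - [0,0,0.002]
  rotation:
    - [0,0,0]
    - [0,0,0]
    - [0,0,0]
    - [0,0,0]
    - [0,0,0]
  gripper: [1,1,1,1,1]

```text
time_s: 11.85
eef_pos: [492.1, -198.0, 221.3]
ee_rot: [-0.0, 0.717, 0.697, 0.0]
force: [-0.3, -0.2, -0.5]
grip_width: 0.152
grip_force: 68.8
```

Emit:
play_rows:
  translation:
    - [0,0,0.0005]
    - [0,0,0.001]
    - [0,0,0.0015]
    - [0,0,0.002]
    - [0,0,0.0025]
    - [0,0,0.003]
    - [0,0,0.003]
  rotation:
    - [0,0,0]
    - [0,0,0]
    - [0,0,0]
    - [0,0,0]
    - [0,0,0]
    - [0,0,0]
    - [0,0,0]
  gripper: [1,1,1,1,1,1,1]

```text
time_s: 12.72
eef_pos: [492.1, -198.0, 218.3]
ee_rot: [-0.0, 0.717, 0.698, 0.0]
force: [0.2, -0.2, -1.3]
grip_width: 0.151
grip_force: 68.8
```

Run:
```python
from h import *
s=ctrl.sense(); print(s["time_s"],s["eef_pos"],s["force"],s["wrist_torque"])
C={n:vision.capture(n) for n in("wrist","scene")}
f=lambda x,k:cv2.resize(x,None,fx=k,fy=k,interpolation=0)
A=f(C["scene"]["pixels"][90:150,215:275],6);W=f(C["wrist"]["pixels"][150:240,236:326],4)
cv2.imwrite("pics/7.png",np.hstack([A,W])[:,:,::-1])
```

```text
12.725 [ 492.09102452 -197.96282477  218.2761555 ] [ 0.1588228  -0.23618301 -1.31340678] [-0.03477031  0.04729897  0.00545158]
```

View pics/7.png

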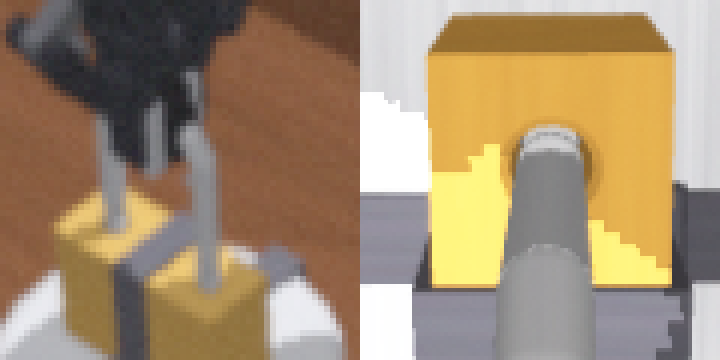

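Both legs are in the holes and centred, with no contact force. I continue down while watching the force.

Emit:
play_rows:
  translation:
    - [0,0,0.001]
    - [0,0,0.002]
    - [0,0,0.003]
    - [0,0,0.004]
    - [0,0,0.005]
    - [0,0,0.006]
    - [0,0,0.006]
  rotation:
    - [0,0,0]
    - [0,0,0]
    - [0,0,0]
    - [0,0,0]
    - [0,0,0]
    - [0,0,0]
    - [0,0,0]
  gripper: [1,1,1,1,1,1,1]

```text
time_s: 13.7
eef_pos: [492.1, -197.9, 212.2]
ee_rot: [-0.0, 0.717, 0.698, 0.0]
force: [0.2, -0.7, -1.3]
grip_width: 0.15
grip_force: 68.8
```

Emit:
play_rows:
  translation:
    - [0,0,0.001]
    - [0,0,0.002]
    - [0,0,0.003]
    - [0,0,0.004]
    - [0,0,0.005]
    - [0,0,0.006]
    - [0,0,0.006]
  rotation:
    - [0,0,0]
    - [0,0,0]
    - [0,0,0]
    - [0,0,0]
    - [0,0,0]
    - [0,0,0]
    - [0,0,0]
  gripper: [1,1,1,1,1,1,1]

```text
time_s: 14.58
eef_pos: [492.1, -198.0, 206.3]
ee_rot: [0.0, 0.717, 0.697, 0.0]
force: [0.5, -0.1, 2.8]
grip_width: 0.157
grip_force: 69.4
```

Emit:
play_rows:
  translation:
    - [0,0,0.001]
    - [0,0,0.002]
    - [0,0,0.003]
    - [0,0,0.004]
    - [0,0,0.005]
    - [0,0,0.005]
  rotation:
    - [0,0,0]
    - [0,0,0]
    - [0,0,0]
    - [0,0,0]
    - [0,0,0]
    - [0,0,0]
  gripper: [1,1,1,1,1,1]

```text
time_s: 15.32
eef_pos: [492.2, -198.0, 201.6]
ee_rot: [0.0, 0.717, 0.697, 0.0]
force: [-1.0, 0.3, 5.8]
grip_width: 0.152
grip_force: 70.0
```

Emit:
play_rows:
  translation:
    - [0,0,0.001]
    - [0,0,0.002]
    - [0,0,0.003]
    - [0,0,0.004]
    - [0,0,0.005]
    - [0,0,0.006]
    - [0,0,0.006]
  rotation:
    - [0,0,0]
    - [0,0,0]
    - [0,0,0]
    - [0,0,0]
    - [0,0,0]
    - [0,0,0]
    - [0,0,0]
  gripper: [1,1,1,1,1,1,1]

```text
time_s: 16.2
eef_pos: [492.2, -198.0, 195.5]
ee_rot: [0.0, 0.717, 0.697, 0.0]
force: [0.9, -0.5, 5.0]
grip_width: 0.153
grip_force: 69.8
```

Emit:
play_rows:
  translation:
    - [0,0,0.0005]
    - [0,0,0.001]
    - [0,0,0.001]
  rotation:
    - [0,0,0]
    - [0,0,0]
    - [0,0,0]
  gripper: [1,1,1]

```text
time_s: 16.58
eef_pos: [492.2, -198.0, 194.6]
ee_rot: [0.0, 0.717, 0.697, 0.0]
force: [-0.4, 0.8, 5.2]
grip_width: 0.149
grip_force: 69.7
```

Emit:
play_rows:
  translation:
    - [0,0,0.0005]
    - [0,0,0.001]
    - [0,0,0.001]
  rotation:
    - [0,0,0]
    - [0,0,0]
    - [0,0,0]
  gripper: [1,1,1]

```text
time_s: 16.95
eef_pos: [492.2, -198.0, 193.6]
ee_rot: [0.0, 0.717, 0.698, 0.0]
force: [-0.6, -0.2, 5.6]
grip_width: 0.152
grip_force: 69.7
```

Emit:
play_rows:
  translation:
    - [0,0,0.0005]
    - [0,0,0.001]
    - [0,0,0.001]
  rotation:
    - [0,0,0]
    - [0,0,0]
    - [0,0,0]
  gripper: [1,1,1]

```text
time_s: 17.32
eef_pos: [492.2, -198.5, 192.4]
ee_rot: [0.001, 0.717, 0.697, -0.0]
force: [0.5, -3.0, 3.3]
grip_width: 0.153
grip_force: 69.4
```

Emit:
play_rows:
  translation:
    - [0,0,0.0005]
    - [0,0,0.0005]
  rotation:
    - [0,0,0]
    - [0,0,0]
  gripper: [1,1]

```text
time_s: 17.58
eef_pos: [492.2, -198.4, 192.1]
ee_rot: [0.001, 0.717, 0.697, -0.0]
force: [0.4, -3.4, 4.6]
grip_width: 0.152
grip_force: 69.6
```

Emit:
play_rows:
  translation:
    - [0,0,0.0005]
    - [0,0,0.0005]
  rotation:
    - [0,0,0]
    - [0,0,0]
  gripper: [1,1]

```text
time_s: 17.82
eef_pos: [492.2, -198.4, 191.6]
ee_rot: [0.001, 0.717, 0.697, -0.0]
force: [-0.2, -2.4, 4.9]
grip_width: 0.154
grip_force: 69.7
```

Emit:
play_rows:
  translation:
    - [0,0,0.0005]
    - [0,0,0.0005]
  rotation:
    - [0,0,0]
    - [0,0,0]
  gripper: [1,1]

```text
time_s: 18.08
eef_pos: [492.2, -198.4, 191.1]
ee_rot: [0.001, 0.717, 0.697, -0.0]
force: [-0.7, -2.1, 5.9]
grip_width: 0.149
grip_force: 69.7
```

Emit:
play_rows:
  translation:
    - [0,0,0.0005]
    - [0,0,0.0005]
  rotation:
    - [0,0,0]
    - [0,0,0]
  gripper: [1,1]

```text
time_s: 18.32
eef_pos: [492.2, -198.4, 190.6]
ee_rot: [0.001, 0.717, 0.697, -0.0]
force: [1.2, -3.3, 4.4]
grip_width: 0.156
grip_force: 69.8
```

Emit:
play_rows:
  translation:
    - [0,0,0.0005]
    - [0,0,0.0005]
  rotation:
    - [0,0,0]
    - [0,0,0]
  gripper: [1,1]

```text
time_s: 18.58
eef_pos: [492.2, -198.4, 190.2]
ee_rot: [0.001, 0.717, 0.697, -0.0]
force: [-1.0, -2.7, 5.8]
grip_width: 0.15
grip_force: 70.0
```

Emit:
play_rows:
  translation:
    - [0,0,0.0005]
    - [0,0,0.0005]
  rotation:
    - [0,0,0]
    - [0,0,0]
  gripper: [1,1]

```text
time_s: 18.82
eef_pos: [492.3, -198.5, 190.0]
ee_rot: [0.001, 0.717, 0.697, -0.0]
force: [-0.9, -2.3, 8.9]
grip_width: 0.151
grip_force: 70.4
```

Emit:
play_rows:
  translation:
    - [0,0,0.0005]
    - [0,0,0.0005]
  rotation:
    - [0,0,0]
    - [0,0,0]
  gripper: [1,1]

```text
time_s: 19.08
eef_pos: [492.3, -198.5, 189.8]
ee_rot: [0.001, 0.717, 0.697, -0.0]
force: [-0.6, -1.5, 10.4]
grip_width: 0.156
grip_force: 70.7
```

Emit:
play_rows:
  translation:
    - [0,0,0.0005]
    - [0,0,0.0005]
  rotation:
    - [0,0,0]
    - [0,0,0]
  gripper: [1,1]

```text
time_s: 19.32
eef_pos: [492.4, -198.5, 189.6]
ee_rot: [0.001, 0.717, 0.697, -0.0]
force: [-2.5, -2.3, 13.4]
grip_width: 0.149
grip_force: 71.0
```

Push is 14.8 N with a stiff rise, so the shackle has clicked and is on the floor. I ease off 2 mm and check that it holds.

Emit:
play_rows:
  translation:
    - [0,0,-0.001]
    - [0,0,-0.002]
    - [0,0,-0.002]
  rotation:
    - [0,0,0]
    - [0,0,0]
    - [0,0,0]
  gripper: [1,1,1]

```text
time_s: 19.7
eef_pos: [492.2, -198.3, 190.6]
ee_rot: [0.001, 0.717, 0.697, -0.0]
force: [0.4, -3.2, 6.0]
grip_width: 0.149
grip_force: 69.7
```

Emit:
play_rows:
  translation:
    - [0,0,-0.001]
    - [0,0,-0.002]
    - [0,0,-0.002]
  rotation:
    - [0,0,0]
    - [0,0,0]
    - [0,0,0]
  gripper: [1,1,1]

```text
time_s: 20.08
eef_pos: [492.1, -198.1, 192.3]
ee_rot: [0.0, 0.717, 0.697, -0.0]
force: [0.9, -3.7, 4.5]
grip_width: 0.153
grip_force: 69.5
```

Emit:
play_rows:
  translation:
    - [0,0,-0.0005]
    - [0,0,-0.001]
    - [0,0,-0.001]
  rotation:
    - [0,0,0]
    - [0,0,0]
    - [0,0,0]
  gripper: [1,1,1]

```text
time_s: 20.45
eef_pos: [492.0, -197.9, 192.6]
ee_rot: [-0.0, 0.717, 0.697, -0.0]
force: [2.9, -3.8, -3.0]
grip_width: 0.151
grip_force: 68.5
```

Emit:
play_rows:
  translation:
    - [0,0,-0.0005]
    - [0,0,-0.001]
    - [0,0,-0.001]
  rotation:
    - [0,0,0]
    - [0,0,0]
    - [0,0,0]
  gripper: [1,1,1]

```text
time_s: 20.82
eef_pos: [491.8, -197.8, 192.8]
ee_rot: [-0.001, 0.717, 0.697, -0.0]
force: [3.4, -6.1, -8.1]
grip_width: 0.153
grip_force: 68.2
```

It is latched: pulling up meets −8 N of resistance. I relax, open the gripper and retreat.

Emit:
play_rows:
  translation:
    - [0,0,0.001]
    - [0,0,0.001]
    - [0,0,0.001]
    - [0,0,0.001]
    - [0,0,0.001]
    - [0,0,0.001]
    - [0,0,0.001]
    - [0,0,0.001]
  rotation:
    - [0,0,0]
    - [0,0,0]
    - [0,0,0]
    - [0,0,0]
    - [0,0,0]
    - [0,0,0]
    - [0,0,0]
    - [0,0,0]
  gripper: [1,1,0.5,0,-0.5,-1,-1,-1]

```text
time_s: 21.82
eef_pos: [492.1, -198.0, 193.3]
ee_rot: [-0.0, 0.717, 0.698, 0.0]
force: [0.6, -0.4, -1.0]
grip_width: 1.003
grip_force: 0.0
```

Emit:
play_rows:
  translation:
    - [0,0,0]
    - [0,0,-0.02]
    - [0,0,-0.05]
    - [0,0,-0.08]
    - [0,0,-0.11]
    - [0,0,-0.13]
    - [0,0,-0.13]
    - [0,0,-0.13]
  rotation:
    - [0,0,0]
    - [0,0,0]
    - [0,0,0]
    - [0,0,0]
    - [0,0,0]
    - [0,0,0]
    - [0,0,0]
    - [0,0,0]
  gripper: [-1,-1,-1,-1,-1,-1,-1,-1]

```text
time_s: 22.82
eef_pos: [491.9, -197.8, 322.2]
ee_rot: [-0.001, 0.717, 0.697, -0.0]
force: [0.4, -0.2, -0.3]
grip_width: 1.003
grip_force: 0.0
```

Run:
```python
from h import *
s=ctrl.sense(); print(s["time_s"],s["eef_pos"],s["force"])
C={n:vision.capture(n) for n in("wrist","scene")}
f=lambda x,k:cv2.resize(x,None,fx=k,fy=k,interpolation=0)
A=f(C["scene"]["pixels"][70:170,195:295],4);W=f(C["wrist"]["pixels"][90:290,180:380],2)
cv2.imwrite("pics/8.png",np.hstack([A,W])[:,:,::-1])
```

```text
22.825 [ 491.8567252  -197.84659776  322.18806578] [ 0.39956573 -0.2123721  -0.26403606]
```

View pics/8.png

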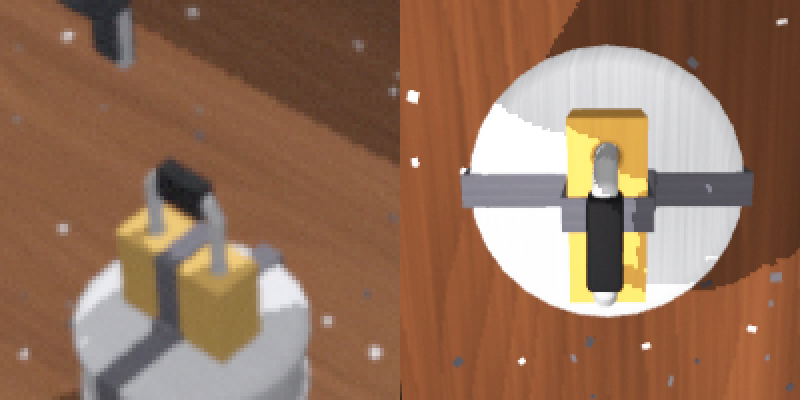

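The shackle stands upright in the lock with both legs in the holes. The gripper is clear, so I hand in.

```bash
python3 -c "
from rig import ctrl; print(ctrl.finish_job())"
```

```text
the job is handed in; nothing more can be done
None
```

The shackle clicked into the tiffin carrier's lock and stayed down upright once released; peak push was about 15 N, the bystanders were not touched, and the job is handed in, though the hand-in returned no verdict.

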